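# Trip the machine stop and twist it free

## Robot

A 7-joint arm with a two-finger parallel gripper is mounted at the origin on a cart in front of the work surface, level with it; the furniture and walls round the work are solid. World frame = base frame: x ahead of the robot, y to its left, z up, the work surface at z = 0. Lengths are in m, angles in degrees, forces in N, time in s.
With the tool pointing down it reaches from about 0.425 to 0.875 m from the base axis. Payload 4.7 kg.
Tool frame: the origin (TCP) lies between the finger pads; the fingertips stand 25 mm ahead of it and the grasp point (between the pads) lies 6 mm ahead of it (env.tip_reach is the distance from the TCP to the fingertips, in m); z points along the fingers, y is the direction in which the jaws open and shut (so a half turn about z gives the same grasp; the last joint's range is limited). The gripper opens to 87 mm and grips with 3 to 60 N. Pads are 19 mm wide; open, the fingers measure 117 mm over their backs; the gripper's body (75 mm by 190 mm) begins 51 mm behind the grasp point.
Start: joints at [68.016, 18.392, -4.016, 83.108, 1.295, 78.541, -3.26], TCP at [0.252, -0.599, 0.209] pointing down, gripper open.
Joint ranges: [-163.93, 163.93], [-17.29, 119.83], [-79.2, 71.16], [3.27, 140.29], [-89.18, 269.18], [5.43, 117.66], [-154.24, 154.24]. Speed limits (degrees/s): [147.25, 147.25, 180, 180, 180, 180, 180].

## Interface

Orientations are given as [roll, pitch, yaw] about the fixed x, y, z axes, in that order (R = Rz(yaw) Ry(pitch) Rx(roll)).
In Python, from cell import env, viewer, job gives the robot as it stands.
- The arm moves only by the tool move_arm, never from a script. Its argument "steps" is a list of rows, each a list of 7 numbers: the finger opening in cm, from 0 to 8.7, then the shift along the tool's x, y, z in cm, then the turn, a rotation vector about the tool's x, y, z in rad. In form: [[fingers, tx, ty, tz, wx, wy, wz], ...]. A call has 1 to 5 rows; each row shifts and turns the commanded pose from where the row before left it, along the tool's axes as they then stand; what a row does not reach is not made up. A row lasts 1/12 s, in which the tool goes at most 41.7 mm and 7.16 degrees, less where a joint would pass 70% of its speed; a pose out of reach is approached as far as the arm can. A call is refused whole if a number of a shift passes 4.17 or a number of a turn 0.125, either way. A call with a gripper value outside its range is refused whole. The fingers move at their own pace and stop on an object; "force" is the grip in N (left out, the last holds). Time passes only in rows, so rows that do not move let the fingers close. It gives the time, the measured TCP pose, the force and the opening at its end, in the units of the state.
- env.get_obs(): the state, without advancing time (a new reading comes with each control period).
- viewer.read_camera(name): name is "side" or "top" or "wrist"; returns a dict with "img" (400x640x3 uint8, red, green, blue), "vfov" (degrees; the focal length in pixels is half the picture's height over the tangent of half this angle, whatever the lens; pixels are square), "cx", "cy" (the principal point, pixels), "extrinsics" (4x4, takes a point from world to camera coordinates); the wrist camera has in their place "mount" (4x4, takes a point from camera to tool coordinates, whose origin is the TCP and whose axes are the flange's). Camera axes: x right, y down, z forward; pixel columns grow to the right and rows downward; lengths in m; the calibration is good to about 2 mm. A picture is of the moment at which its call begins: read the wrist's pose just before it. There is no depth.
- job.sign_off(): hands the job in, once; it reports no verdict.
The state is a dict: "time_s": time; "qpos": joint angles; "joint_velocities": joint speeds; "effort": joint torques, N m; "tool_pos": TCP position; "tool_rot": TCP orientation; "force": force on the tool from outside, world axes, zero at the start; "wrist_torque": the same for the moment, N m; "grip_width": finger opening in m.
Only numpy, scipy, OpenCV 4.12 (cv2) and the standard library are available. Lean on these libraries where they do the work, as an engineer would, in place of code of your own. Each camera call takes 0.05 s, during which the arm holds its last target.

## Task

Test the machine stop on the control box: with the fingertips press the winged mushroom head down until it latches, and take the fingers off it so that it is seen to stay down. Then push one of its wings round clockwise (seen from above) with the outside of the fingers until the latch lets go and the head springs back up, and move clear. Do not grip the head or its wings, do not press the start button, and leave the loose things beside the box alone.

Things in the scene. Friction and masses are not known exactly. Their poses are not given: they have to be found in the camera images.
- control_box: Flat grey two-button box fixed on the bench, 164 x 114 mm, top 50 mm high. Origin on the bench under the mushroom head's axis, z up; x runs along the box away from the start button: the box spans x -107 to +57, y -57 to +57 mm. On it, round the head: a flat steel disc 102 mm across with two black arrows for the clockwise release turn, and a dark collar 48 mm across, up to 64 mm.
- mushroom: Smooth black mushroom head: dome 66 mm across, 22 mm high, with two wings on opposite sides. Origin at the middle of its top, 100 mm above the bench when up, 92 when latched; z up, it turns about z. The wings lie along its +y and -y, from the dome's rim (33 mm) to 66 mm from the axis, 12 mm thick (x), 16 mm high: top 4, underside 20 mm below the origin.
- wing_a (a point): Centre of the outer part of the wing on the head's +y side, 54 mm from the axis, half-way up and half-way through its thickness. Same axes as the head.
- wing_b (a point): The same on the opposite wing, on the head's -y side, 54 mm from the axis.
- stop_press (a joint): How far the mushroom head is pushed down, m: 0 up, 0.009 against its lower stop, about 0.0075 when latched. The spring takes 4.5 N to start and 7 N at the bottom. Only at the bottom does the latch catch.
- stop_turn (a joint): Turn of the head about z, rad, counter-clockwise positive: about 0.04 when up (wings nearly along the box's y). At the bottom of the press a spring turns it counter-clockwise to 0.6 and it is latched. Turned back clockwise (0.10 to 0.15 N m, 2 to 3 N on a wing) it lets go near 0 (by -0.1 for sure) and springs up; hard stop at -0.3. Let go too early, it turns back to 0.6, still latched.
- start_button (a joint): Travel of the start button, m: 0 not pressed, 0.005 fully pressed. To be left alone.
- start_top (a point): Middle of the top of the start button: a low flat round grey button, 28 mm across, in a dark ring at the box's other end, 78 mm from the mushroom's axis, its top 58 mm above the bench.
- spare_tip_1: Loose bystander: copper electrode tip standing upright, 16 mm across, 38 mm high; origin at the centre of its foot.
- spare_tip_2: Loose bystander: another such upright copper tip, 16 mm across, 38 mm high; origin at the centre of its foot.
- gauge_block: Loose bystander: grey steel gauge block, 22 x 52 x 14 mm (x, y, z), lying flat; origin at the centre of its underside.
- tape_black: Loose bystander: roll of black tape lying flat, 53 mm across, 19 mm high; origin at the centre of its underside.

How it is judged (in metres and radians):
On the way, in this order (a step that is already met when the one before it is completed fails the run):
1. the mushroom head is latched down (at least 6.5 mm, turned at least 0.4 rad) with nothing touching it (value of joint stop_press above 0.0065 m and value of joint stop_turn above 0.4 rad and contact force between mushroom and anything else below 0.2 N), for 0.2 s.
2. the latch is released and the head has sprung back up (value of joint stop_press below 0.0015 m), for 0.2 s.
At the end, for the whole second after the job is handed in: The mushroom head is back up (within 1.5 mm of its upper stop) and in its rest turn (within 0.15 rad of 0), the start button is not pressed (under 1.5 mm), and the four loose bystanders lie within 15 mm of where they were (value of joint each of stop_press, start_button below 0.0015 m and value of joint stop_turn between -0.15 and 0.15 rad and distance of each of spare_tip_1, spare_tip_2, gauge_block, tape_black from where it was at the start of the episode below 0.015 m); the robot touches nothing.
It fails at once if the mushroom head is gripped across (the hand's grasp point goes down between the fingers over the head) (horizontal distance between the grasp point and mushroom below 0.025 m and z of the grasp point in the frame of mushroom below 0.006 m).
It fails at once if a wing is pinched from both sides ((contact force between the fingers and mushroom_c1 above 1.5 N and contact force between the fingers and mushroom_c2 above 1.5 N) or (contact force between the fingers and mushroom_c3 above 1.5 N and contact force between the fingers and mushroom_c4 above 1.5 N)).
It fails at once if the start button is pressed (value of joint start_button above 0.0025 m).
It fails at once if a loose bystander is pushed away, tipped over or lifted (distance of any of spare_tip_1, spare_tip_2, gauge_block, tape_black from where it was at the start of the episode above 0.02 m or angle between any of spare_tip_1, spare_tip_2, gauge_block, tape_black's own z axis and vertical above 0.5 rad).
It also fails if it takes over 38 s, if anything falls off the work surface, if the arm or the gripper's body presses on something with over 40 N, if the wrist force passes 120 N, or if a joint passes its speed limit or range.

## Working session

There is one attempt and no reset: what is moved stays moved. The work goes in short steps, Python scripts to look and compute and a tool call to move; the robot and the scene stay as the last step left them, time stands still between calls to the robot, and variables do not carry over. Pictures are saved under pics/ and viewed, and the job is handed in when it is done.

Besides the shell and the picture viewer there is one more tool, called by a JSON object that holds its "api" and its "payload", one argument or row to a line. move_arm: Moves the arm, as the interface text tells. Its arguments: {"type":"object","properties":{"steps":{"type":"array"},"force":{"type":"number"}},"required":["steps"]}

```bash
mkdir -p pics; ls; python3 - <<'E'
from cell import env,viewer,job
import cv2,numpy as np
o=env.get_obs()
print({k:np.round(v,4) for k,v in o.items()}, env.tip_reach)
for n in ['side','top','wrist']:
    c=viewer.read_camera(n)
    cv2.imwrite(f'pics/{n}0.png',c['img'][:,:,::-1])
    print(n,{k:np.round(v,4).tolist() for k,v in c.items() if k!='img'})
E
```

```text
pics
{'time_s': np.float64(0.0), 'qpos': array([68.0163, 18.4384, -4.0141, 83.1766,  1.2962, 78.5398, -3.2596]), 'joint_velocities': array([ 0.0016, -0.0067,  0.0024,  0.0182, -0.0177,  0.012 ,  0.0238]), 'effort': array([ 8.00000e-04, -4.91284e+01, -4.03400e-01, -3.12529e+01,
       -6.37000e-02,  4.38000e-02,  2.00000e-04]), 'tool_pos': array([ 0.2515, -0.5987,  0.208 ]), 'tool_rot': array([-1.798905e+02,  7.500000e-03,  2.279280e+01]), 'force': array([-0.5601,  0.2028, -0.5676]), 'wrist_torque': array([-0.0477, -0.0226,  0.01  ]), 'grip_width': np.float64(0.0871)} 0.025
side {'vfov': 43.1432, 'cx': 310.4195, 'cy': 202.949, 'extrinsics': [[0.9633, -0.2676, -0.0207, -0.3578], [-0.1649, -0.5291, -0.8324, 0.3231], [0.2118, 0.8053, -0.5538, 0.5522], [0.0, 0.0, 0.0, 1.0]]}
top {'vfov': 48.3027, 'cx': 323.2661, 'cy': 200.3941, 'extrinsics': [[-0.0234, -0.9995, 0.0224, 0.3327], [-0.9991, 0.0225, -0.0368, 0.4434], [0.0362, -0.0232, -0.9991, 0.9399], [0.0, 0.0, 0.0, 1.0]]}
wrist {'vfov': 64.7299, 'cx': 316.5906, 'cy': 202.5949, 'mount': [[-0.0003, -0.9544, -0.2986, 0.0838], [1.0, -0.0003, 0.0001, 0.0006], [-0.0002, -0.2986, 0.9544, -0.1754], [0.0, 0.0, 0.0, 1.0]]}
```

View pics/side0.png

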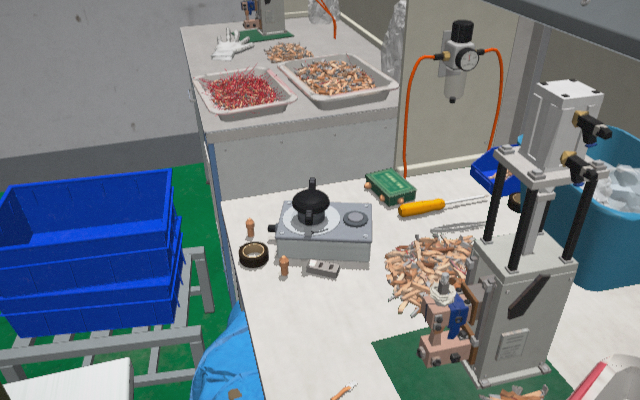

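View pics/top0.png

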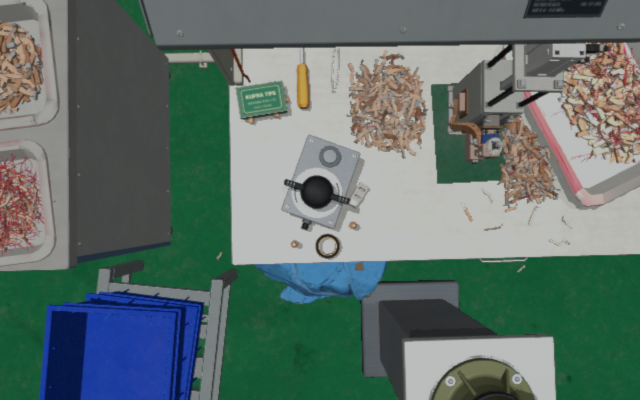

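View pics/wrist0.png

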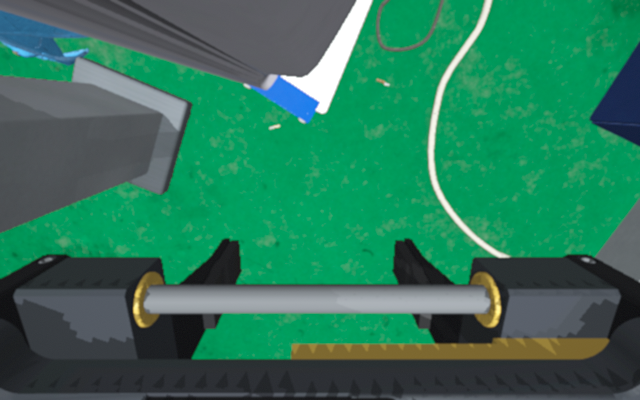

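```bash
cat > h.py <<'E'
from cell import env,viewer,job
import cv2,numpy as np
from scipy.spatial.transform import Rotation as R
def cam(n):
    o=env.get_obs(); c=viewer.read_camera(n)
    f=c['img'].shape[0]/2/np.tan(np.radians(c['vfov']/2))
    K=np.array([[f,0,c['cx']],[0,f,c['cy']],[0,0,1]])
    if n=='wrist':
        T=np.eye(4);T[:3,:3]=R.from_euler('xyz',o['tool_rot'],degrees=True).as_matrix();T[:3,3]=o['tool_pos']
        E=np.linalg.inv(T@c['mount'])
    else:E=c['extrinsics']
    return c['img'],K,E
def proj(K,E,p):
    p=np.atleast_2d(p); q=p@E[:3,:3].T+E[:3,3]; q=q@K.T
    return q[:,:2]/q[:,2:]
def back(K,E,uv,z):
    d=E[:3,:3].T@np.linalg.inv(K)@np.array([uv[0],uv[1],1]); c=-E[:3,:3].T@E[:3,3]
    return c+d*(z-c[2])/d[2]
def crop(img,x0,y0,w,h,s,name):
    cv2.imwrite('pics/'+name,cv2.resize(img[y0:y0+h,x0:x0+w,::-1],None,fx=s,fy=s,interpolation=cv2.INTER_CUBIC))
E
python3 - <<'E'
from h import *
i,K,E=cam('top'); crop(i,260,120,130,150,4,'top1.png')
for uv,z in [((317,191),.09),((331,156),.058)]: print(back(K,E,uv,z))
i,K,E=cam('side'); crop(i,220,160,170,130,4.5,'side1.png')
E
```

```text
[0.46616356 0.33604022 0.09      ]
[0.53764943 0.30606143 0.058     ]
```

View pics/top1.png

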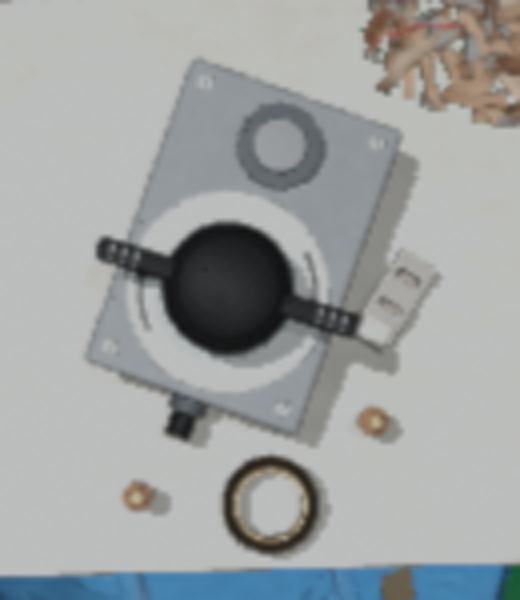

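View pics/side1.png

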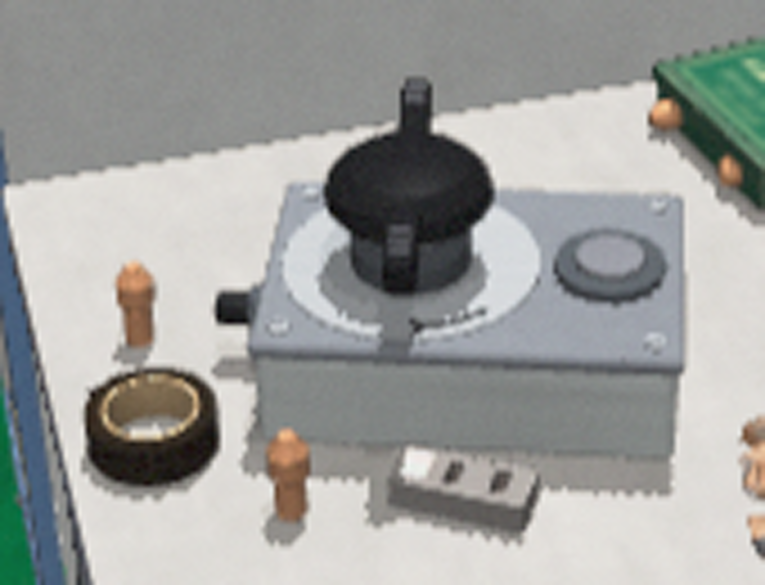

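```bash
python3 - <<'E'
from h import *
i,K,E=cam('top'); crop(i,400,0,240,270,2.5,'top2.png')
d=lambda a,b:np.degrees(np.arctan2(*(a-b)[1::-1]))
L=back(K,E,(285,182),.088);Rr=back(K,E,(349.5,200.7),.088);print(L,Rr,(L+Rr)/2,d(L,Rr),np.linalg.norm(L-Rr))
print('disc',back(K,E,(316.75,192.75),.05))
S=back(K,E,(260+281/4,120+145/4),.058);print('start',S,d((L+Rr)/2,S))
for uv in [(433,182),(455,157),(485,157),(445,95),(468,70),(150,45)]: print(uv,back(K,E,uv,0)[:2],back(K,E,uv,.2)[:2])
i,K,E=cam('side');print(proj(K,E,[.466,.336,.1]),proj(K,E,[[.5,0,0],[.5,0,.2],[.5,.1,.2],[.43,0,.1],[.43,0,.2]]))
E
```

```text
[0.48502188 0.3973266  0.088     ] [0.44612863 0.27367593 0.088     ] [0.46557525 0.33550127 0.088     ] 72.53948385612074 0.12962319309420542
disc [0.46495044 0.33623724 0.05      ]
start [0.53717673 0.30757788 0.058     ] 158.6950439197065
(433, 182) [0.48516959 0.08631431] [0.47071934 0.14075971]
(455, 157) [0.5379588  0.03702424] [0.51237005 0.10186983]
(485, 157) [ 0.53663465 -0.02797934] [0.51132529 0.05058199]
(445, 95) [0.67276821 0.05414797] [0.61873472 0.11538046]
(468, 70) [0.72654591 0.00218133] [0.66116534 0.07437876]
(150, 45) [0.79143574 0.6846057 ] [0.71236344 0.61281182]
[[309.89731788 194.31442376]] [[405.62784082 387.91675447]
 [421.07018442 271.47533972]
 [385.31395326 220.05754272]
 [357.1932232  348.30906356]
 [360.09232643 284.34792603]]
```

View pics/top2.png

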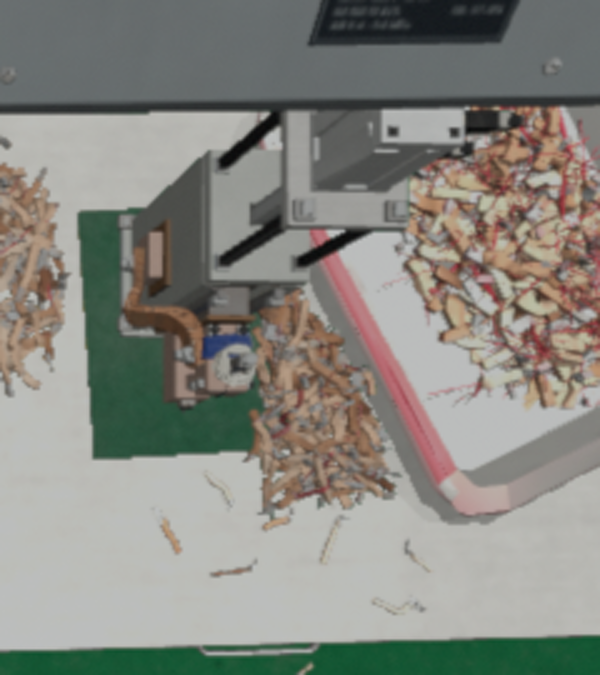

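{"api": "move_arm", "payload": {
  "steps": [
    [0, 0, -3.6, -1.0, 0, 0, 0],
    [0, 0, -3.6, -1.0, 0, 0, 0],
    [0, 0, -3.6, -1.0, 0, 0, 0],
    [0, 0, -3.6, -1.0, 0, 0, 0],
    [0, 0, -3.6, -1.0, 0, 0, 0]
  ],
  "force": 20
}}

```text
time_s: 0.77
tool_pos: [0.1814, -0.4317, 0.2592]
tool_rot: [-180.0, 0.0, 22.8]
force: [0.2, -0.7, -0.0]
grip_width: 0.0615
```

{"api": "move_arm", "payload": {
  "steps": [
    [0, 3.7, -0.1, 0, 0, 0, -0.08],
    [0, 3.7, -0.1, 0, 0, 0, -0.08],
    [0, 3.7, -0.1, 0, 0, 0, -0.08],
    [0, 3.7, -0.1, 0, 0, 0, -0.08],
    [0, 3.7, -0.1, 0, 0, 0, -0.08]
  ]
}}

```text
time_s: 1.18
tool_pos: [0.3367, -0.3308, 0.2594]
tool_rot: [179.9, 0.0, 45.9]
force: [-0.3, -1.8, -0.7]
grip_width: 0.0277
```

{"api": "move_arm", "payload": {
  "steps": [
    [0, 3.7, -0.1, 0, 0, 0, -0.08],
    [0, 3.7, -0.1, 0, 0, 0, -0.08],
    [0, 3.7, -0.1, 0, 0, 0, -0.08],
    [0, 3.7, -0.1, 0, 0, 0, -0.08],
    [0, 3.7, -0.1, 0, 0, 0, -0.08]
  ]
}}

```text
time_s: 1.6
tool_pos: [0.438, -0.177, 0.2592]
tool_rot: [180.0, 0.0, 68.9]
force: [0.5, -0.3, -0.2]
grip_width: 0.0017
```

{"api": "move_arm", "payload": {
  "steps": [
    [0, 3.7, -0.1, 0, 0, 0, -0.08],
    [0, 3.7, -0.1, 0, 0, 0, -0.08],
    [0, 3.7, -0.1, 0, 0, 0, -0.08],
    [0, 3.7, -0.1, 0, 0, 0, -0.08],
    [0, 3.7, -0.1, 0, 0, 0, -0.08]
  ]
}}

```text
time_s: 2.02
tool_pos: [0.4713, 0.004, 0.2592]
tool_rot: [180.0, 0.0, 91.8]
force: [0.4, 0.7, 0.1]
grip_width: 0.0007
```

{"api": "move_arm", "payload": {
  "steps": [
    [0, 4.0, 0, 0, 0, 0, 0],
    [0, 4.0, 0, 0, 0, 0, 0],
    [0, 4.0, 0, 0, 0, 0, 0],
    [0, 4.0, 0, 0, 0, 0, 0],
    [0, 4.0, 0, 0, 0, 0, 0]
  ]
}}

```text
time_s: 2.43
tool_pos: [0.4653, 0.2038, 0.2595]
tool_rot: [179.9, 0.0, 91.5]
force: [1.2, -0.4, -0.2]
grip_width: 0.0008
```

{"api": "move_arm", "payload": {
  "steps": [
    [0, 4.0, 0, 0, 0, 0, 0],
    [0, 0, 0, 0, 0, 0, 0.06],
    [0, 0, 0, 0, 0, 0, 0.06]
  ]
}}

```text
time_s: 2.68
tool_pos: [0.4632, 0.2456, 0.2591]
tool_rot: [-180.0, -0.1, 84.9]
force: [0.2, -1.4, 0.5]
grip_width: 0.0001
```

```bash
python3 - <<'E'
from h import *
o=env.get_obs();print(o['tool_pos'],o['tool_rot'],o['force'])
i,K,E=cam('wrist');cv2.imwrite('pics/w1.png',i[:,:,::-1]);np.savez('w1',K=K,E=E)
print(proj(K,E,[[.4655,.3355,.1],[.485,.3973,.088],[.446,.2737,.088],o['tool_pos']-[0,0,.025]]))
E
```

```text
[0.46324064 0.24559842 0.25910543] [-1.79961849e+02 -8.29656527e-02  8.48977696e+01] [ 0.22277087 -1.39986306  0.47182096]
[[309.39547325  96.52002176]
 [323.39390845  28.82884883]
 [297.39887663 157.38885555]
 [314.35482559 230.24894273]]
```

View pics/w1.png

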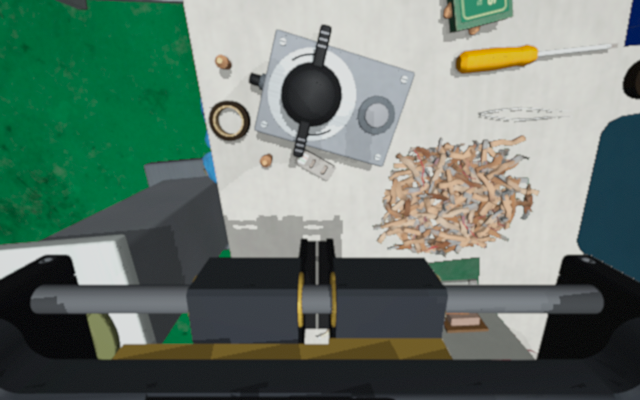

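{"api": "move_arm", "payload": {
  "steps": [
    [0, 1.83, -0.11, 2.3, 0, 0, 0],
    [0, 1.83, -0.11, 2.3, 0, 0, 0],
    [0, 1.83, -0.11, 2.3, 0, 0, 0],
    [0, 1.83, -0.11, 2.3, 0, 0, 0],
    [0, 1.83, -0.11, 2.3, 0, 0, 0]
  ]
}}

```text
time_s: 3.15
tool_pos: [0.4681, 0.3337, 0.1429]
tool_rot: [180.0, 0.0, 84.7]
force: [-0.4, 0.2, 0.1]
grip_width: 0.0001
```

```bash
python3 - <<'E'
from h import *
o=env.get_obs();print(o['tool_pos'],o['tool_rot'],o['force'])
i,K,E=cam('wrist');cv2.imwrite('pics/w2.png',i[:,:,::-1])
i,K,E=cam('side');crop(i,220,130,170,130,4.5,'s2.png')
print(env.get_obs()['tool_pos'],env.get_obs()['force'])
E
```

```text
[0.46807373 0.3336995  0.14294937] [1.79960697e+02 2.62556959e-02 8.46641225e+01] [-0.35469037  0.22078548  0.09129395]
[0.46459941 0.33458609 0.14020471] [-1.08033872  0.20471678  0.44060529]
```

View pics/w2.png

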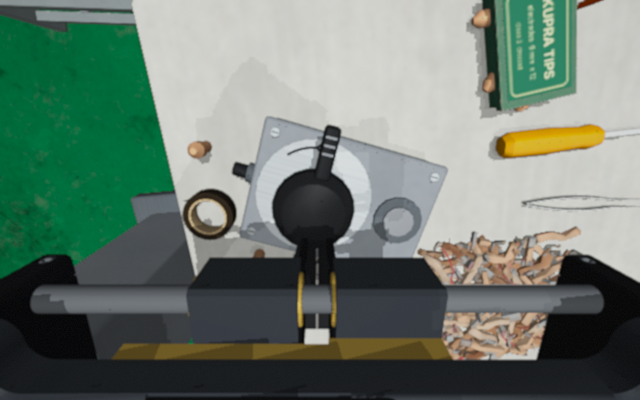

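View pics/s2.png

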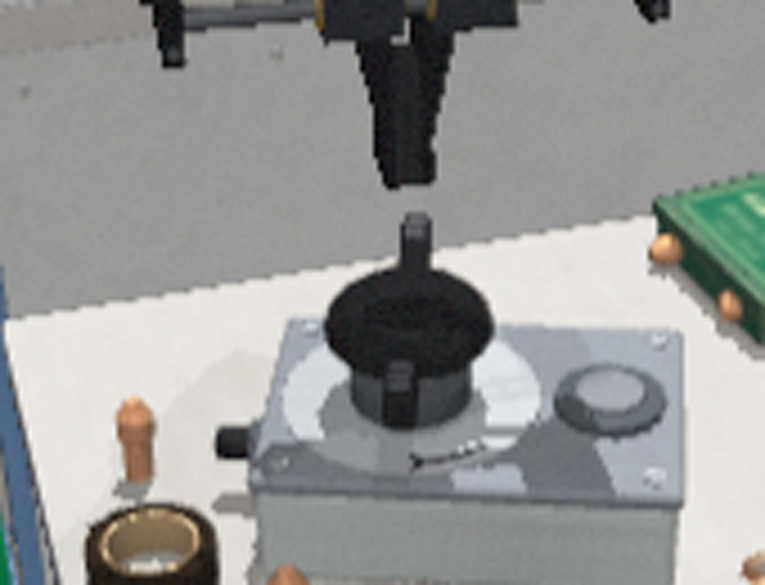

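```bash
python3 - <<'E'
from h import *
i,K,E=cam('side')
print(proj(K,E,[[.4646,.3346,.115],[.4646,.3346,.14],[.466,.336,.1],[.466,.336,.092]]))
o=env.get_obs();print(o['tool_pos'],o['force'])
crop(i,220,130,170,130,4.5,'s3.png')
E
```

```text
[[309.13274669 187.41423663]
 [308.80106703 174.6636128 ]
 [309.89731788 194.31442376]
 [309.99614955 198.22823804]]
[0.46603991 0.333745   0.14221446] [ 0.39968563 -0.31244051  2.3385458 ]
```

View pics/s3.png

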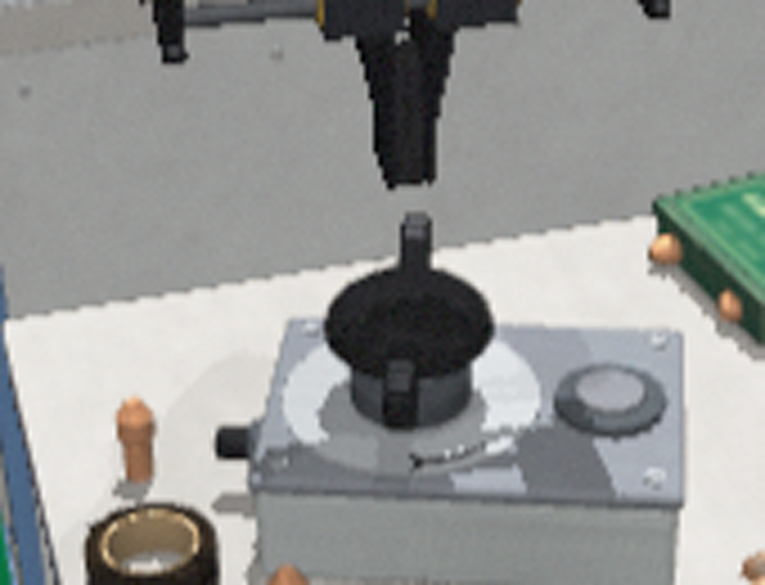

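```bash
python3 - <<'E'
from h import *
c=viewer.read_camera('wrist');i,K,_=c['img'],*([None]*2)
f=200/np.tan(np.radians(c['vfov']/2));K=np.array([[f,0,c['cx']],[0,f,c['cy']],[0,0,1]])
E=np.linalg.inv(c['mount'])
for x in (-.0095,0,.0095):
  for z in (-.03,-.005,.006,.025): print(x,z,proj(K,E,[[x,-.015,z],[x,.015,z]]).round(0).tolist())
o=env.get_obs();print(o['tool_pos'],o['force'])
crop(i,240,200,160,160,4,'w3.png')
E
```

```text
-0.0095 -0.03 [[285.0, 287.0], [342.0, 287.0]]
-0.0095 -0.005 [[289.0, 264.0], [339.0, 264.0]]
-0.0095 0.006 [[291.0, 256.0], [338.0, 255.0]]
-0.0095 0.025 [[293.0, 243.0], [336.0, 243.0]]
0 -0.03 [[285.0, 271.0], [343.0, 271.0]]
0 -0.005 [[289.0, 250.0], [339.0, 250.0]]
0 0.006 [[290.0, 242.0], [338.0, 242.0]]
0 0.025 [[292.0, 230.0], [336.0, 230.0]]
0.0095 -0.03 [[284.0, 254.0], [343.0, 254.0]]
0.0095 -0.005 [[288.0, 235.0], [340.0, 235.0]]
0.0095 0.006 [[290.0, 228.0], [338.0, 228.0]]
0.0095 0.025 [[292.0, 217.0], [337.0, 217.0]]
[0.46734361 0.33326476 0.14369741] [ 0.39218641 -0.3811486   0.75124578]
```

View pics/w3.png

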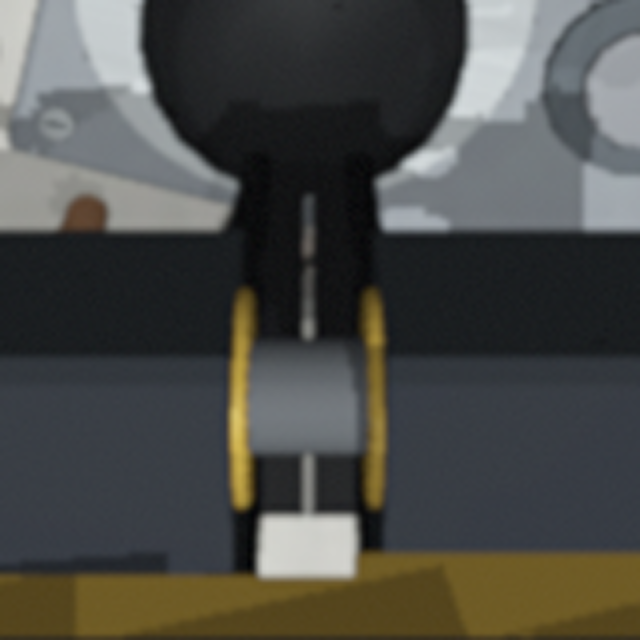

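{"api": "move_arm", "payload": {
  "steps": [
    [0, 0.2, -0.2, 1.0, 0, 0, 0],
    [0, 0, 0, 0.5, 0, 0, 0],
    [0, 0, 0, 0.5, 0, 0, 0],
    [0, 0, 0, 0, 0, 0, 0]
  ]
}}

```text
time_s: 3.68
tool_pos: [0.4658, 0.3345, 0.1233]
tool_rot: [-180.0, 0.1, 84.6]
force: [0.2, -0.9, 1.1]
grip_width: 0.0001
```

```bash
python3 - <<'E'
from h import *
for k in range(3):
  o=env.get_obs();print(o['tool_pos'],o['force'],o['wrist_torque'])
  i,K,E=cam('side')
crop(i,220,130,170,130,4.5,'s4.png')
E
```

```text
[0.4658438  0.33454867 0.12329772] [ 0.23655878 -0.93920535  1.11956628] [-0.01366746 -0.11136685 -0.05840858]
[0.46595163 0.33491751 0.12377746] [ 0.46880149  0.00618657 -0.18371999] [-0.00820595 -0.08777667  0.01240614]
[0.46605824 0.33527155 0.12413198] [-0.11939711 -0.95504674 -0.20621642] [ 0.01063261 -0.11089694 -0.00671787]
```

View pics/s4.png

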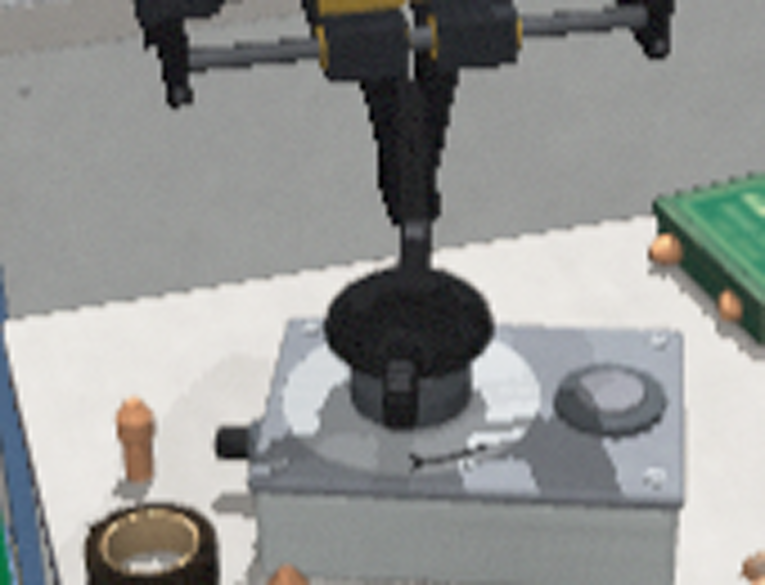

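{"api": "move_arm", "payload": {
  "steps": [
    [0, 0, 0, 0.3, 0, 0, 0],
    [0, 0, 0, 0.3, 0, 0, 0],
    [0, 0, 0, 0, 0, 0, 0]
  ]
}}

```text
time_s: 4.08
tool_pos: [0.4656, 0.3355, 0.1174]
tool_rot: [-180.0, 0.0, 84.7]
force: [0.7, -0.4, -0.6]
grip_width: 0.0006
```

```bash
python3 - <<'E'
from h import *
for k in range(3):
  i,K,E=cam('side')
  o=env.get_obs();print(o['tool_pos'],o['force'],o['wrist_torque'])
crop(i,260,150,100,80,7.5,'s5.png')
i,K,E=cam('wrist');crop(i,240,180,160,120,4,'w5.png')
E
```

```text
[0.46560317 0.33558703 0.11762794] [-0.67435003  0.2615997   0.11798125] [-0.04963261 -0.07294033 -0.00317835]
[0.46567657 0.3357512  0.11783134] [0.3887009  0.49724137 0.39687279] [ 0.0165301  -0.07772508  0.00080638]
[0.46575403 0.33580791 0.1179428 ] [0.28500445 0.58446053 0.27966093] [ 0.01425153 -0.11243782 -0.07934655]
```

View pics/s5.png

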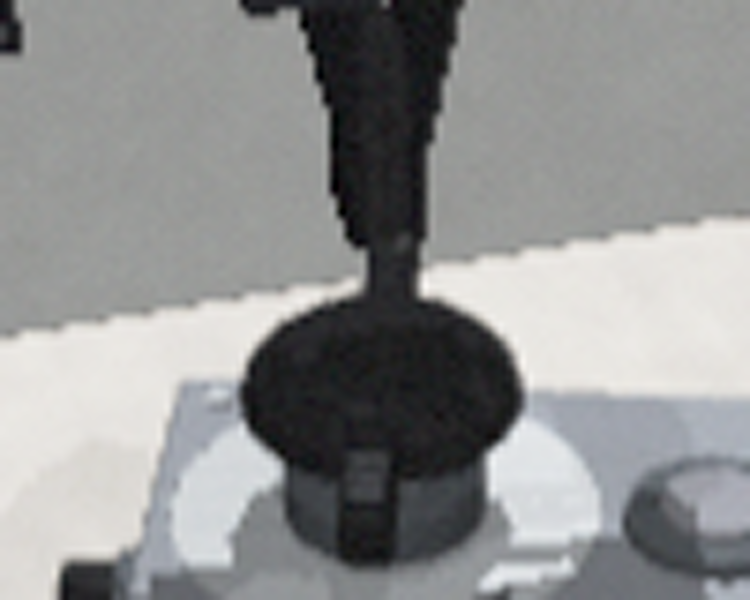

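View pics/w5.png

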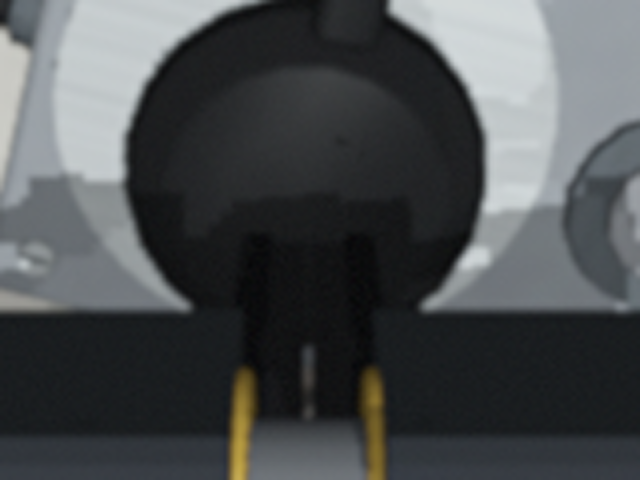

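{"api": "move_arm", "payload": {
  "steps": [
    [0, 0, -1.4, 0, 0, 0, 0],
    [0, 0, -1.4, 0, 0, 0, 0],
    [0, 0, 0, 0.8, 0, 0, 0],
    [0, 0, 0, 0.7, 0, 0, 0],
    [0, 0, 0, 0, 0, 0, 0]
  ]
}}

```text
time_s: 4.7
tool_pos: [0.4375, 0.3373, 0.1013]
tool_rot: [-179.9, 0.1, 84.7]
force: [-0.4, 0.6, 0.8]
grip_width: 0.0005
```

```bash
python3 - <<'E'
from h import *
for k in range(3):
  i,K,E=cam('side')
  o=env.get_obs();print(o['tool_pos'],o['tool_rot'],o['force'],o['wrist_torque'])
crop(i,260,150,100,80,7.5,'s6.png')
i,K,E=cam('wrist');crop(i,240,180,160,120,4,'w6.png')
E
```

```text
[0.43786078 0.33750931 0.10187081] [-1.79937091e+02  8.11956245e-02  8.46512270e+01] [0.46288782 0.49565617 0.66818478] [-0.01917453 -0.10728772 -0.04049224]
[0.43819071 0.33781283 0.10236441] [-1.79956701e+02  3.90491223e-02  8.46329708e+01] [ 0.12209913 -0.4088422   0.45281767] [-0.02572298 -0.17541245  0.01579898]
[0.4383752  0.33810023 0.10272916] [-1.79978718e+02  7.49758207e-03  8.46302980e+01] [ 0.43469723  0.74880358 -0.05968516] [-0.05924511 -0.11499645  0.00846077]
```

View pics/s6.png

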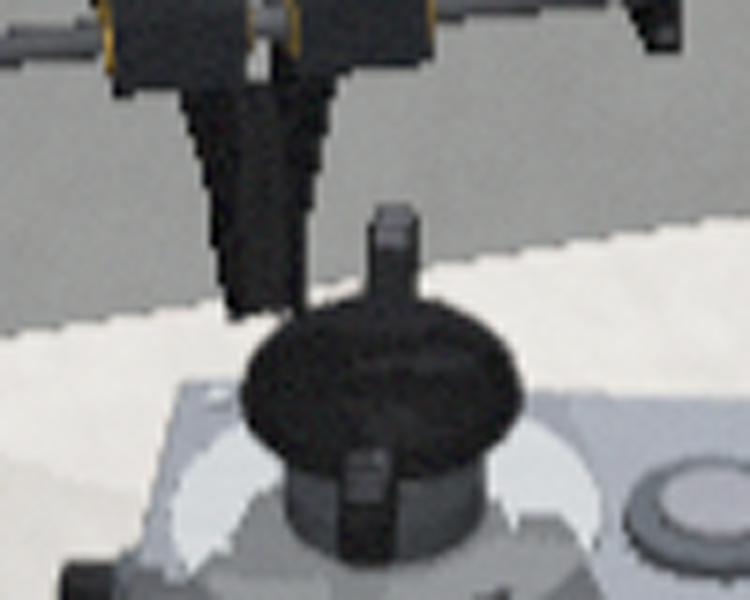

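View pics/w6.png

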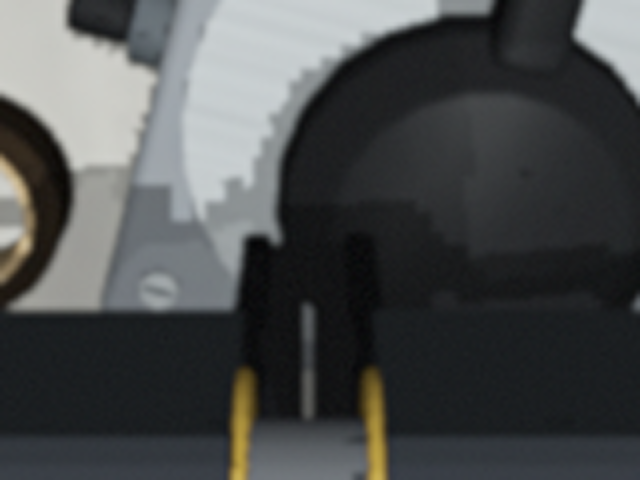

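{"api": "move_arm", "payload": {
  "steps": [
    [0, 0, 0, 0.5, 0, 0, 0],
    [0, 0, 0, 0.5, 0, 0, 0],
    [0, 0, 0, 0, 0, 0, 0]
  ]
}}

```text
time_s: 5.15
tool_pos: [0.4375, 0.3378, 0.0918]
tool_rot: [-179.9, 0.1, 84.7]
force: [0.7, -0.6, 1.1]
grip_width: 0.0007
```

{"api": "move_arm", "payload": {
  "steps": [
    [0, 0, 0, 0.3, 0, 0, 0],
    [0, 0, 0, 0.2, 0, 0, 0],
    [0, 0, 0, 0, 0, 0, 0]
  ]
}}

```text
time_s: 5.4
tool_pos: [0.4377, 0.3382, 0.0875]
tool_rot: [-180.0, 0.0, 84.7]
force: [0.0, -0.6, 0.2]
grip_width: -0.0001
```

{"api": "move_arm", "payload": {
  "steps": [
    [0, 0, 0, 0.2, 0, 0, 0],
    [0, 0, 0, 0.2, 0, 0, 0],
    [0, 0, 0, 0, 0, 0, 0]
  ]
}}

```text
time_s: 5.65
tool_pos: [0.438, 0.3386, 0.0842]
tool_rot: [180.0, -0.0, 84.7]
force: [0.2, -1.1, 1.2]
grip_width: 0.0004
```

```bash
python3 - <<'E'
from h import *
for k in range(3):
  i,K,E=cam('side')
  o=env.get_obs();print(o['tool_pos'],o['force'],o['wrist_torque'])
crop(i,260,150,100,80,7.5,'s7.png')
i,K,E=cam('wrist');crop(i,240,180,160,120,4,'w7.png')
E
```

```text
[0.43806013 0.33857431 0.08417021] [-0.46374158  0.05751313  0.91711288] [-0.01645287 -0.02209445 -0.00436091]
[0.43804607 0.33856477 0.08416744] [-0.27389449 -0.49785766  0.42186914] [-0.02490941 -0.06217748  0.01665702]
[0.43801662 0.33858203 0.08415832] [ 0.6682229  -0.29620151  1.88372845] [ 0.03271693 -0.09742807  0.0507112 ]
```

View pics/s7.png

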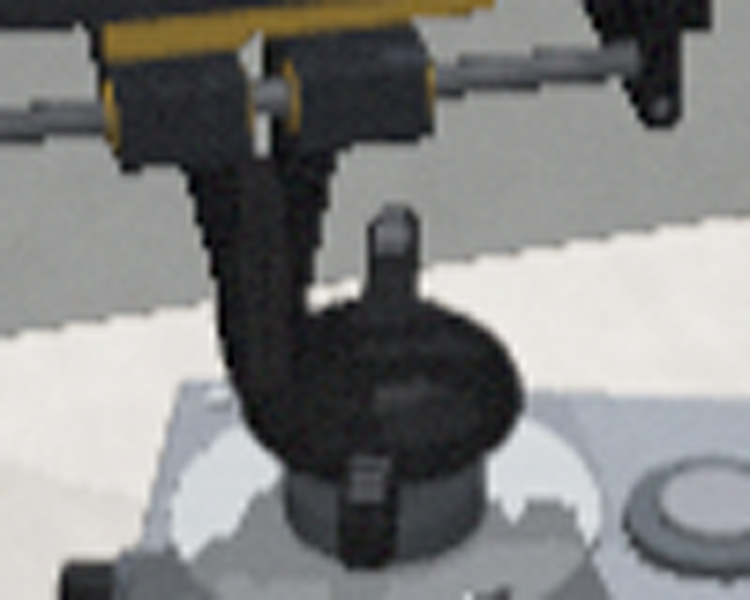

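View pics/w7.png

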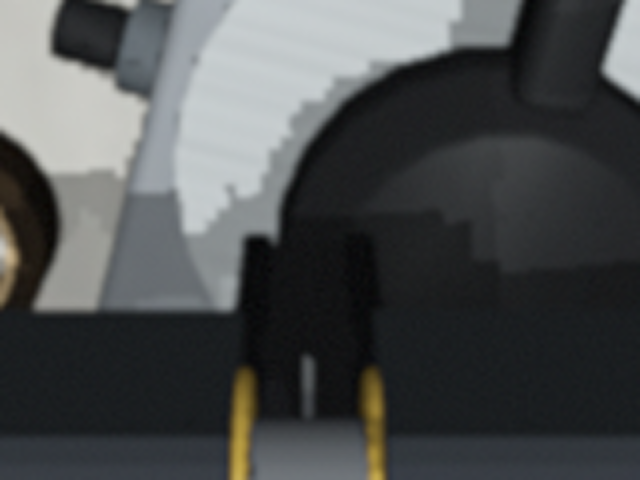

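{"api": "move_arm", "payload": {
  "steps": [
    [0, 0, 0, 0.2, 0, 0, 0],
    [0, 0, 0, 0.2, 0, 0, 0],
    [0, 0, 0, 0, 0, 0, 0]
  ]
}}

```text
time_s: 6.1
tool_pos: [0.4379, 0.3381, 0.0801]
tool_rot: [180.0, 0.0, 84.7]
force: [0.4, -0.9, 0.6]
grip_width: 0.0004
```

{"api": "move_arm", "payload": {
  "steps": [
    [0, 0, 0, 0.2, 0, 0, 0],
    [0, 0, 0, 0.2, 0, 0, 0],
    [0, 0, 0, 0, 0, 0, 0]
  ]
}}

```text
time_s: 6.35
tool_pos: [0.4377, 0.3384, 0.0758]
tool_rot: [-180.0, 0.0, 84.7]
force: [-1.6, -1.1, 5.7]
grip_width: 0.0006
```

```bash
python3 - <<'E'
from h import *
for k in range(3):
  i,K,E=cam('side')
  o=env.get_obs();print(o['tool_pos'],o['force'],o['wrist_torque'])
crop(i,260,150,100,80,7.5,'s8.png')
i,K,E=cam('top');crop(i,280,150,80,80,7,'t8.png')
E
```

```text
[0.43776301 0.33833302 0.07596562] [-0.37268197 -1.10321281  6.0523184 ] [-0.38201396  0.28106935 -0.06107311]
[0.43778679 0.33835869 0.07607952] [-1.38415205 -1.26897731  5.17895953] [-0.37200396  0.22617147 -0.06238491]
[0.43776366 0.33835875 0.0760969 ] [-2.03220579 -1.97769492  4.78470222] [-0.40390113  0.26164993 -0.00980309]
```

View pics/s8.png

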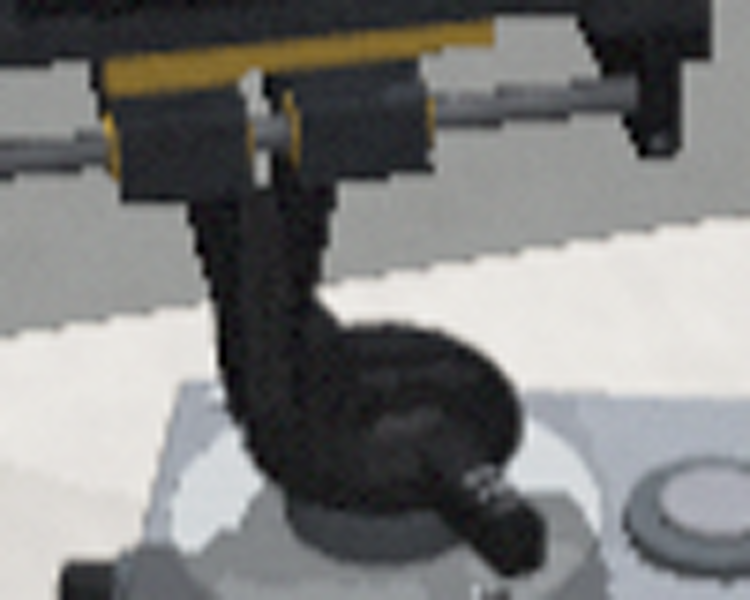

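View pics/t8.png

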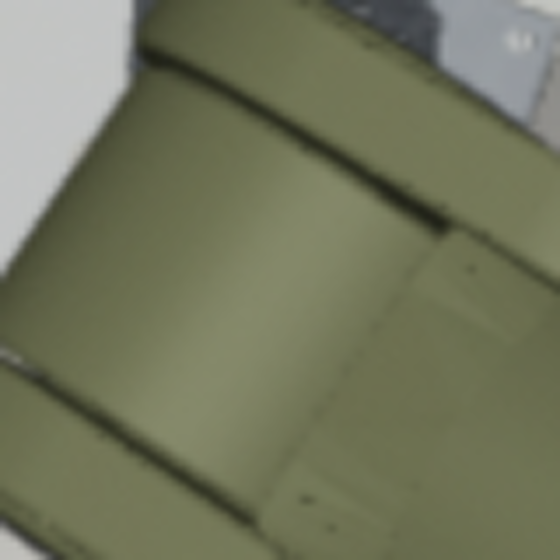

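{"api": "move_arm", "payload": {
  "steps": [
    [0, 0, 0, -1.5, 0, 0, 0],
    [0, 0, 0, -2.0, 0, 0, 0],
    [0, 0, 0, 0, 0, 0, 0],
    [0, 0, 0, 0, 0, 0, 0],
    [0, 0, 0, 0, 0, 0, 0]
  ]
}}

```text
time_s: 6.97
tool_pos: [0.4377, 0.338, 0.1102]
tool_rot: [-180.0, 0.0, 84.7]
force: [-0.0, -0.4, -0.9]
grip_width: 0.0007
```

```bash
python3 - <<'E'
from h import *
for k in range(3):
  i,K,E=cam('side')
  o=env.get_obs();print(o['time_s'],o['tool_pos'],o['force'],o['wrist_torque'])
crop(i,240,140,130,100,6,'s9.png')
i,K,E=cam('wrist');cv2.imwrite('pics/w9.png',i[:,:,::-1])
E
```

```text
7.0167 [0.43748805 0.33785161 0.10993759] [-0.00414587 -0.40406358 -0.10069038] [-0.01424919 -0.06438553  0.00704144]
7.0667 [0.43740093 0.3378373  0.10987188] [-0.48377728  0.64220614  0.09569543] [ 0.00990485 -0.12226652 -0.00716979]
7.1167 [0.43738061 0.33791981 0.10991272] [-0.16586163 -0.05573505 -0.93734883] [-0.07845916 -0.09435049  0.00920032]
```

View pics/s9.png

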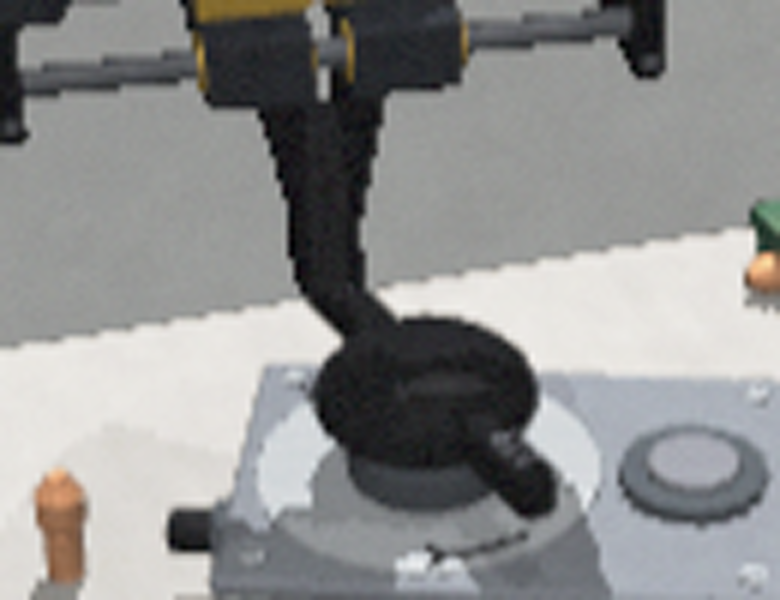

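View pics/w9.png

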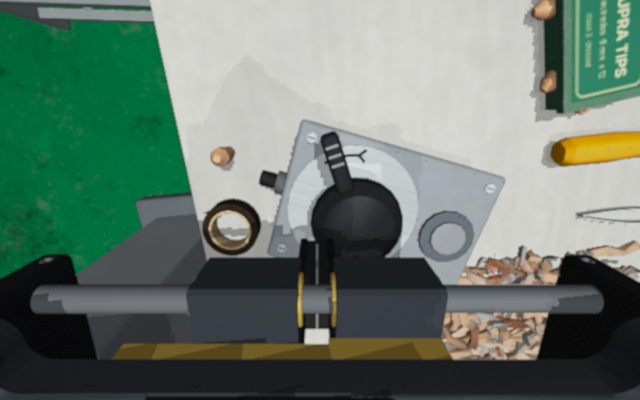

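{"api": "move_arm", "payload": {
  "steps": [
    [0, 2.44, -0.8, 0, 0, 0, 0],
    [0, 2.44, -0.8, 0, 0, 0, 0],
    [0, 0, 0, 1.5, 0, 0, 0],
    [0, 0, 0, 1.5, 0, 0, 0],
    [0, 0, 0, 0, 0, 0, 0]
  ]
}}

```text
time_s: 7.58
tool_pos: [0.4246, 0.3872, 0.0778]
tool_rot: [-179.8, 0.2, 84.7]
force: [-0.1, -1.2, 0.3]
grip_width: 0.0005
```

```bash
python3 - <<'E'
from h import *
i,K,E=cam('side')
o=env.get_obs();print(o['time_s'],o['tool_pos'],o['force'],o['wrist_torque'])
crop(i,240,140,130,100,6,'s10.png')
i,K,E=cam('wrist');crop(i,220,160,200,150,4,'w10.png')
E
```

```text
7.6333 [0.42531796 0.38746197 0.07917429] [ 0.4235419   0.55970745 -0.69828049] [-0.00418121 -0.08385459 -0.03404557]
```

View pics/s10.png

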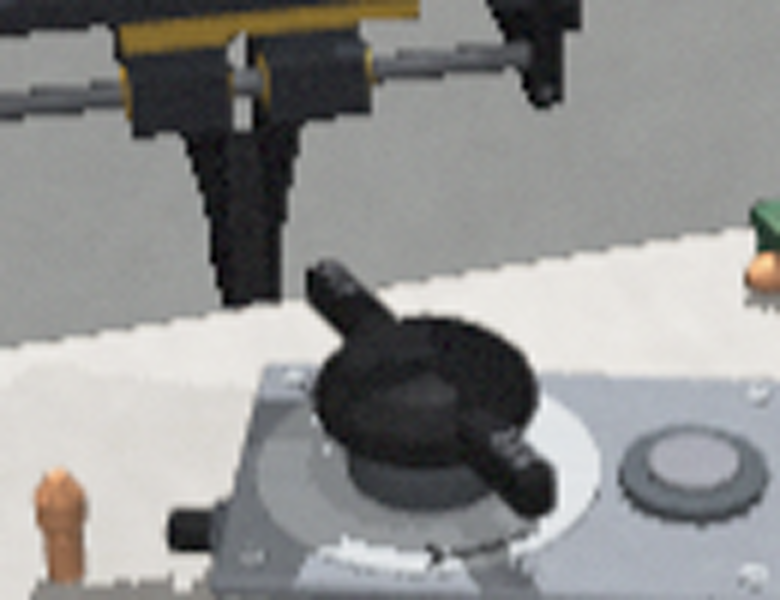

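View pics/w10.png

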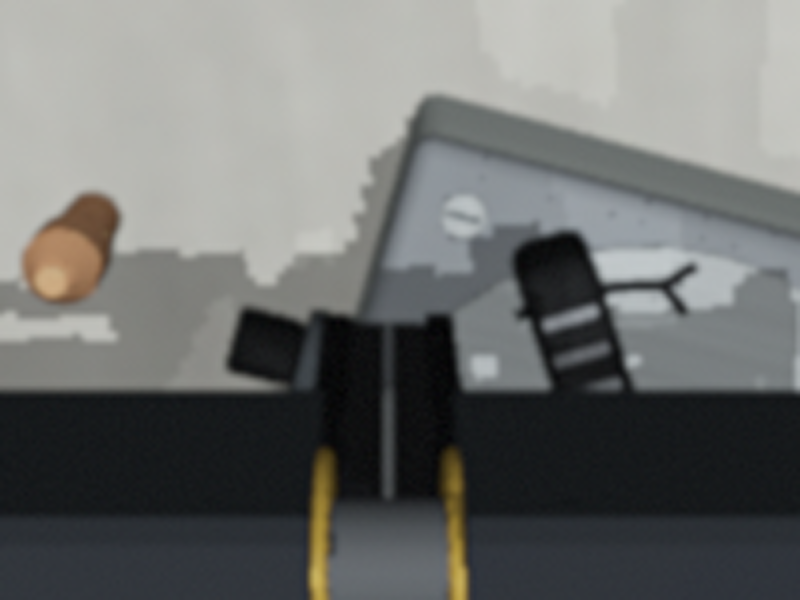

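{"api": "move_arm", "payload": {
  "steps": [
    [0, 0, 0, 1.0, 0, 0, 0],
    [0, 0, 0, 0.6, 0, 0, 0],
    [0, 0.1, 0.7, 0, 0, 0, 0],
    [0, 0.1, 0.7, 0, 0, 0, 0],
    [0, 0, 0, 0, 0, 0, 0]
  ]
}}

```text
time_s: 8.1
tool_pos: [0.4423, 0.389, 0.065]
tool_rot: [180.0, -0.0, 84.6]
force: [0.2, 0.6, -0.1]
grip_width: 0.0002
```

```bash
python3 - <<'E'
from h import *
i,K,E=cam('side')
o=env.get_obs();print(o['time_s'],o['tool_pos'],o['force'],o['wrist_torque'])
crop(i,240,140,130,100,6,'s11.png')
E
```

```text
8.15 [0.44174398 0.38898995 0.06507582] [-1.07020597  0.71156776 -0.61135864] [-0.11129018  0.0627755  -0.02554556]
```

View pics/s11.png

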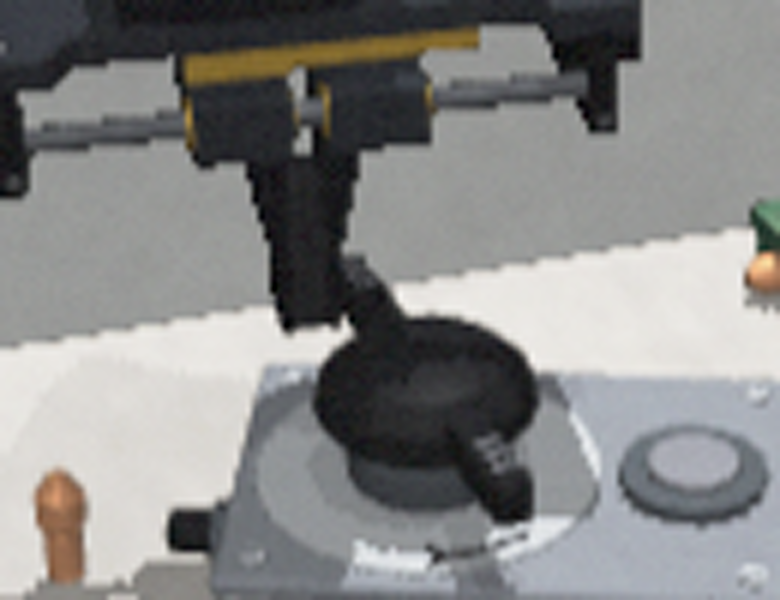

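{"api": "move_arm", "payload": {
  "steps": [
    [0, 0, 0.7, 0, 0, 0, 0],
    [0, 0, 0.7, 0, 0, 0, 0],
    [0, 0, 0.6, 0, 0, 0, 0],
    [0, 0, 0.4, 0, 0, 0, 0],
    [0, 0, 0, 0, 0, 0, 0]
  ]
}}

```text
time_s: 8.57
tool_pos: [0.4656, 0.3873, 0.0651]
tool_rot: [180.0, -0.1, 84.6]
force: [-2.5, 2.0, 1.4]
grip_width: 0.0002
```

```bash
python3 - <<'E'
from h import *
i,K,E=cam('side')
o=env.get_obs();print(o['time_s'],o['tool_pos'],o['force'],o['wrist_torque'])
crop(i,240,140,130,100,6,'s12.png')
E
```

```text
8.6167 [0.46496417 0.38739976 0.06513358] [-2.88691118  2.18011828  0.00632838] [ 0.40667521  0.36077579 -0.01039693]
```

View pics/s12.png

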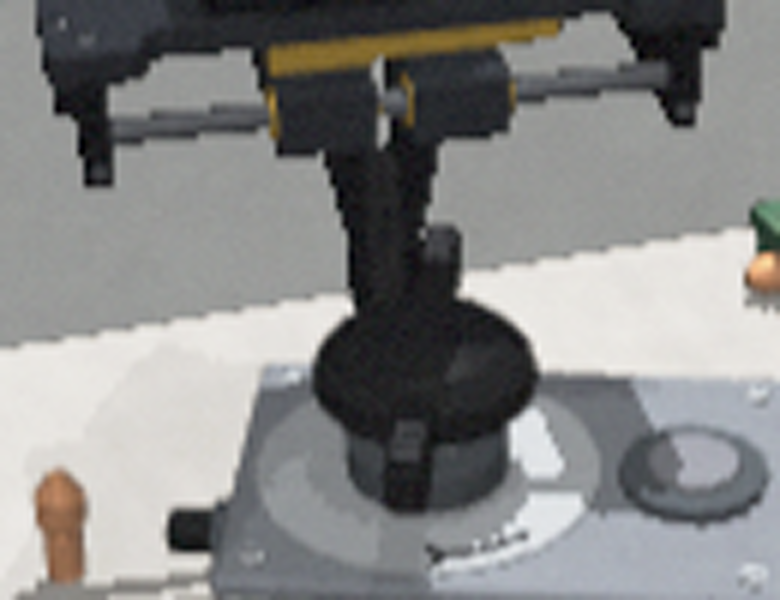

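The dome's top edge has risen from about row 318 to 300 in the crop, so the head has released and sprung up. I'm backing off the wing next.

{"api": "move_arm", "payload": {
  "steps": [
    [0, 0, -1.0, 0, 0, 0, 0],
    [0, 0, -1.5, 0, 0, 0, 0],
    [0, 0, 0, -2.0, 0, 0, 0],
    [0, 0, 0, -4.0, 0, 0, 0],
    [0, 0, 0, -4.0, 0, 0, 0]
  ]
}}

```text
time_s: 9.03
tool_pos: [0.4386, 0.3874, 0.1647]
tool_rot: [-179.9, 0.2, 84.7]
force: [1.7, 1.0, -0.2]
grip_width: 0.0007
```

{"api": "move_arm", "payload": {
  "steps": [
    [0, -3.5, 0, -3.0, 0, 0, 0],
    [0, -4, 0, -2, 0, 0, 0],
    [0, -4, 0, 0, 0, 0, 0],
    [0, -4, 0, 0, 0, 0, 0],
    [0, 0, 0, 0, 0, 0, 0]
  ]
}}

```text
time_s: 9.45
tool_pos: [0.4272, 0.2307, 0.2105]
tool_rot: [179.8, 0.6, 84.0]
force: [1.0, -0.7, -1.3]
grip_width: 0.0005
```

```bash
python3 - <<'E'
from h import *
i,K,E=cam('side')
o=env.get_obs();print(o['time_s'],o['tool_pos'],o['force'],o['joint_velocities'])
crop(i,220,160,170,130,4.5,'s13.png')
i,K,E=cam('wrist');cv2.imwrite('pics/w13.png',i[:,:,::-1])
print(proj(K,E,[[.4655,.3355,.1],[.485,.3973,.088],[.446,.2737,.088]]))
E
```

```text
9.5 [0.42703437 0.23460502 0.21070708] [-0.34274374 -0.23890111 -0.34315687] [-3.97079531  3.54353892 -3.2187973  -2.50834055 -0.71786862 -1.22320905
 -2.48333146]
[[347.28959489  75.81394485]
 [364.09950714  -6.53999266]
 [330.19769347 149.42175116]]
```

View pics/s13.png

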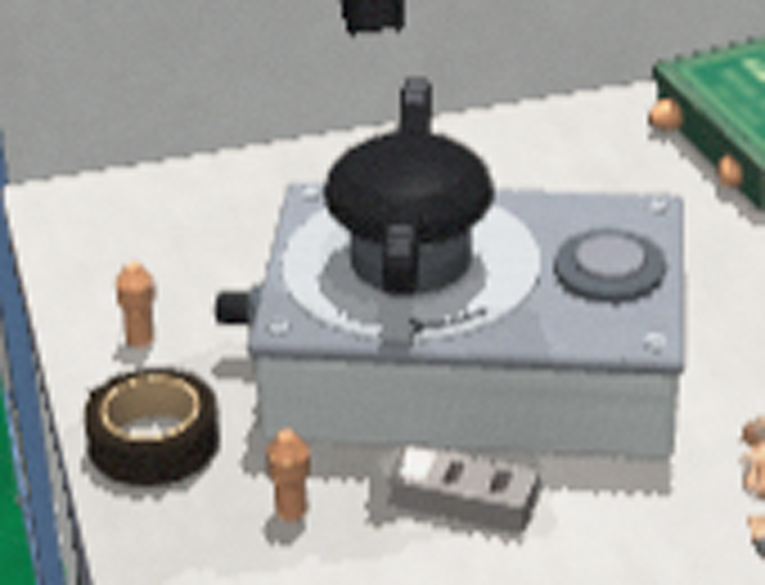

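View pics/w13.png

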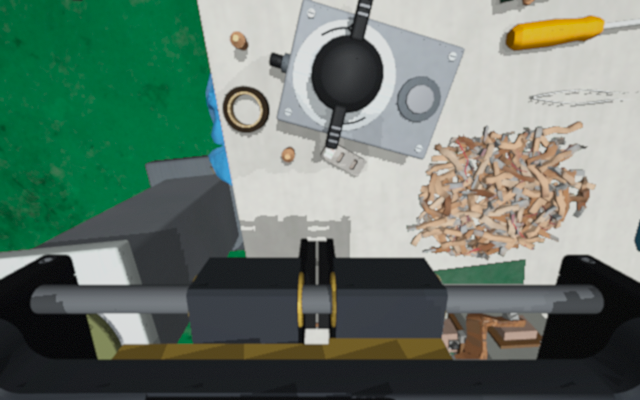

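The side view is the same as at the start: head up (dome edge at crop row 133), wing back in its rest turn, bystanders where they were. The arm is clear of everything.

{"api": "move_arm", "payload": {
  "steps": [
    [0, 0, 0, 0, 0, 0, 0],
    [0, 0, 0, 0, 0, 0, 0],
    [0, 0, 0, 0, 0, 0, 0]
  ]
}}

```text
time_s: 9.8
tool_pos: [0.4253, 0.2426, 0.2106]
tool_rot: [-180.0, -0.0, 84.8]
force: [0.6, -1.1, -1.2]
grip_width: 0.0005
```

```bash
python3 - <<'E'
from h import *
o=env.get_obs();print(o['time_s'],o['tool_pos'],np.abs(o['joint_velocities']).max())
a=cv2.imread('pics/side0.png').astype(int);b=cam('side')[0][:,:,::-1].astype(int)
d=np.abs(a-b).max(2)[185:290,220:390];print((d>40).sum())
print(job.sign_off())
E
```

```text
9.8 [0.42529517 0.24256616 0.21062909] 0.3707052301760426
2
the job is handed in; nothing more can be done
None
```

The stop test is done and handed in at 9.8 s. The hand-in reports no verdict, so the checks below are my own.

- **Press and latch:** I pressed the head down with the closed fingertips. Pictures after I lifted off show it down and turned counter-clockwise, with nothing touching it for over 0.5 s.
- **Release:** I pushed the left-hand wing clockwise with the outside of the closed fingers until the head sprang up. Then I backed off and moved the arm clear.
- **Last checks:** The final side view of the box and the loose things matches the starting picture, with only 2 pixels clearly different. The head is up in its rest turn, and the start button and loose things look unmoved. The arm was at rest about 0.1 m from the box, with the force reading down to noise.

**Fingertip length disagreed:** The fingertips did not reach as far as stated. Pictures and contact both put them about 7–10 mm behind the TCP, not 25 mm ahead of it. Because of that I pressed 28 mm off the head's axis, so the grasp point would not pass down over the head.

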